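# Advance the well plate by one turn of the feeder's handwheel

### The arm

A 6-joint arm with a two-finger parallel gripper is mounted at the origin on a cart in front of the work surface, level with it; the furniture and walls round the work are solid. World frame = base frame: x ahead of the robot, y to its left, z up, the work surface at z = 0. Lengths are in m, angles in rad, forces in N, time in s.
With the tool pointing down it reaches from about 0.25 to 0.85 m from the base axis. Payload 12.5 kg.
Tool frame: the origin (TCP) lies midway between the tips of the shut fingers; the grasp point (between the pads) lies r.tcp_to_grasp behind it (r.tcp_to_grasp is the distance from the TCP to the grasp point, in m); z points along the fingers, y is the direction in which the jaws open and shut (so a half turn about z gives the same grasp; the last joint's range is limited). The gripper opens to 93 mm and grips with 3 to 60 N. Pads are 15 mm wide; open, the fingers measure 128 mm over their backs; the gripper's body (75 mm by 188 mm) begins 65 mm behind the grasp point.
Start: joints at [-0.085, 0.351, 1.652, -0, 1.139, -0.085], TCP at [0.55, 0, 0.219] pointing down, gripper open.
Joint ranges: [-2.75, 2.75], [-0.79, 2.1], [0.01, 2.65], [-1.57, 4.71], [0.07, 3.14], [-2.87, 2.87]. Speed limits (rad/s): [2.22, 2.22, 2.79, 3.14, 3.14, 3.14].

### API

Orientations are given as a unit quaternion [x, y, z, w].
In Python, from rig import r gives the robot as it stands.
- The arm moves only by the tool arm_command, never from a script. Its argument "targets" is a list of rows, each a list of 7 numbers: the shift along the tool's x, y, z in units of 40 mm (1.0 is 40 mm), then the turn, a rotation vector about the tool's x, y, z in units of 8 degrees (1.0 is 8 degrees), then the finger opening in mm, from 0 to 93. In form: [[x, y, z, wx, wy, wz, hand], ...]. A call has 1 to 10 rows; each row is the pose to reach, as a shift and turn from the pose commanded when the call began, along the tool's axes at that moment; what a row does not reach only later rows make up. A row lasts 1/10 s, in which the tool goes at most 50 mm and 8.59 degrees, less where a joint would pass 70% of its speed; a pose out of reach is approached as far as the arm can. A call with a gripper value outside its range is refused whole. The fingers move at their own pace and stop on an object; the grip force is fixed at half the most. Time passes only in rows, so rows that repeat a pose let the fingers close. It gives the time, the measured TCP pose, the force and the opening at its end, in the units of the state.
- r.sense(): the state, without advancing time (a new reading comes with each control period).
- r.read_camera(name): name is "scene" or "side" or "wrist"; returns a dict with "pixels" (400x640x3 uint8, blue, green, red), "fx", "fy", "cx", "cy" (pixels), "camera_from_world" (4x4, takes a point from world to camera coordinates). Camera axes: x right, y down, z forward; pixel columns grow to the right and rows downward; lengths in m; the calibration is good to about 2 mm. A picture is of the moment at which its call begins. There is no depth.
- r.job_done(): hands the job in, once; it reports no verdict.
The state is a dict: "t": time; "qpos": joint angles; "joint_vel": joint speeds; "effort": joint torques, N m; "position": TCP position; "tool_rot": TCP orientation; "force": force on the tool from outside, world axes, zero at the start; "wrist_torque": the same for the moment, N m; "gripper_width": opening from 0.0 (shut) to 1.0 (fully open).
Only numpy, scipy, OpenCV 4.12 (cv2) and the standard library are available. Lean on these libraries where they do the work, as an engineer would, in place of code of your own. Each camera call takes 0.05 s, during which the arm holds its last target.

### The job

Move the well plate in the small plate feeder on by one step: with the fingers closed, push the upright handle of its handwheel round clockwise (seen from above) through exactly one full turn, without running past, so that the handle stands again at the steel index finger where it began, then leave the wheel alone. Push the handle gently from behind, never taking it between the fingers, leave the plate lying in its tray, and leave the vials and the timer standing where they are.

Things in the scene. Friction and masses are not known exactly. Their poses are not given: they have to be found in the camera images.
- wheel (a joint): turn of the handwheel in rad: 0 at the start whatever way the handle points, grows clockwise seen from above, 2 pi = one full turn. The wheel lies flat and turns about a vertical axis; it turns stiffly (0.12 N m, about 2 N at the handle), coasts hardly at all and stays where it is left. It can be turned from -1.5 to 9.0.
- wheel_axis (a point): point on the wheel's vertical axis at the middle of its steel rim, 79 mm above the worktop. The wheel has a round rim of 66 mm centre-line radius made of 14 mm bar (top of the rim 86 mm above the worktop), three thin spokes and a hub of 30 mm diameter whose top is 92 mm above the worktop. The point's x axis points to the index finger and does not turn with the wheel.
- index_tip (a point): tip of the fixed steel index finger, 10 mm wide and 4 mm thick, that reaches out of the gear head under the rim and turns up beside it, 96 mm from the wheel's axis, its tip 74 mm above the worktop. The handle starts directly inward of it and must end there.
- carriage (a joint): travel of the plate carriage in m: 0 at the start, grows as the wheel turns clockwise, 0.018 for one turn (geared to the wheel)
- brown_vial: brown glass vial with black cap, 24 mm diameter, 54 mm tall, standing to the right of the wheel; origin at the centre of its underside
- brown_vial_b: brown glass vial with black cap, 24 mm diameter, 54 mm tall, standing to the left of the wheel; origin at the centre of its underside
- lab_timer: small white timer with three round buttons, 66 x 68 x 21 mm, lying to the left of the wheel; origin at the centre of its underside
- handle: upright black handle that stands on the rim at the end of one spoke and goes round with the wheel; round, 17 to 20 mm in diameter, from 88 mm to 147 mm above the worktop. Origin at its middle, 117 mm above the worktop and 66 mm from the wheel's axis. It is a loose sleeve that spins freely on its own pin, so only its position counts, not its yaw.
- tray (a point): centre of the flat top of the carriage tray (96 x 138 mm), 39 mm above the worktop, at the start 146 mm from the wheel's axis on the side away from the robot; it moves away from the wheel as the wheel turns clockwise
- plate_mid (a point): centre of the clear well plate (86 x 128 x 12 mm) that lies loose between the low corner lips of the tray and rides along with it, 45 mm above the worktop

How it is judged:
On the way, in this order (a step that is already met when the one before it is completed fails the run):
1. the wheel has been pushed a quarter turn clockwise, fingers on the handle (value of joint wheel above 1.4 rad and contact force between the fingers and handle above 0.2 N).
2. half a turn, fingers on the handle (value of joint wheel above 3 rad and contact force between the fingers and handle above 0.2 N).
3. three quarters of a turn, fingers on the handle (value of joint wheel above 4.6 rad and contact force between the fingers and handle above 0.2 N).
At the end, for the whole second after the job is handed in: The wheel is at rest one full turn clockwise from its start within 0.2 rad, the carriage has gone on 18 mm within 1.2 mm, the plate lies in its tray (centre within 9.5 mm of the tray top's centre), and the vials and timer stand upright within 20 mm of where they were (value of joint wheel between 6.08 and 6.49 rad and velocity of joint wheel between -0.05 and 0.05 rad/s and value of joint carriage between 0.0168 and 0.0192 m and distance of each of brown_vial, brown_vial_b, lab_timer from where it was at the start of the episode below 0.02 m and angle between each of brown_vial, brown_vial_b, lab_timer's own z axis and vertical below 0.2 rad and distance between plate_mid and tray below 0.0095 m); the robot touches nothing.
It fails at once if the wheel is turned over 0.3 rad the wrong way (anticlockwise of the start) or runs over 0.5 rad past the full turn (value of joint wheel below -0.3 rad or value of joint wheel above 6.78 rad).
It fails at once if the handle is shoved hard or squeezed (more than 20 N on it) (contact force between the fingers and handle above 20 N).
It fails at once if a vial or the timer is lifted or pushed away (distance of any of brown_vial, brown_vial_b, lab_timer from where it was at the start of the episode above 0.03 m).
It fails at once if the well plate is lifted out of its tray (distance between plate_mid and tray above 0.015 m).
It fails at once if the handle is taken between the fingers (touched while its axis lies within 12 mm of the grasp point between the pads) (contact force between the fingers and handle above 0.2 N and horizontal distance between the grasp point and handle below 0.012 m).
It also fails if it takes over 56 s, if anything falls off the work surface, if the arm or the gripper's body presses on something with over 40 N, if the wrist force passes 120 N, or if a joint passes its speed limit or range.

## Working session

There is one attempt and no reset: what is moved stays moved. The work goes in short steps, Python scripts to look and compute and a tool call to move; the robot and the scene stay as the last step left them, time stands still between calls to the robot, and variables do not carry over. Pictures are saved under pics/ and viewed, and the job is handed in when it is done.

Besides the shell and the picture viewer there is one more tool, called after "Call:" as name(argument=value, ...), one argument or row to a line, values as JSON. arm_command: Moves the arm, as the interface text tells. Its arguments: {"type":"object","properties":{"targets":{"type":"array"}},"required":["targets"]}

```bash
mkdir -p pics; ls
python3 - <<'E'
from rig import r
import cv2
print(r.sense(), r.tcp_to_grasp)
for n in ["scene","side","wrist"]:
    c=r.read_camera(n); cv2.imwrite(f"pics/{n}0.png",c["pixels"]); print(n,c["fx"],c["cx"],c["cy"],c["camera_from_world"].round(3).tolist())
E
```

```text
pics
{'t': 0.0, 'qpos': array([-8.46182766e-02,  3.51241153e-01,  1.65241457e+00, -3.05002856e-05,
        1.13913460e+00, -8.46006949e-02]), 'joint_vel': array([-0.00119247,  0.00011239,  0.00108935, -0.0012315 , -0.00103207,
       -0.00187485]), 'effort': array([ 1.41757551e-03, -4.97321892e+01, -2.85254824e+01,  6.99741254e-02,
        2.57699919e-02, -1.73020858e-04]), 'position': array([5.49648877e-01, 3.75891753e-05, 2.18102365e-01]), 'tool_rot': array([ 7.07108353e-01,  7.07104956e-01, -3.96726544e-04, -4.48782248e-04]), 'force': array([ 0.05893914, -0.54563478, -0.27749221]), 'wrist_torque': array([-0.01389157, -0.01629895, -0.04734686]), 'gripper_width': 1.000354367947623} 0.0188
scene 497.7195497051604 325.99586485220135 196.4671384664681 [[-0.903, -0.429, -0.015, 0.595], [-0.248, 0.549, -0.798, 0.063], [0.351, -0.717, -0.602, 0.955], [0.0, 0.0, 0.0, 1.0]]
side 520.5515943693772 310.4561097933371 198.08136628743478 [[0.995, -0.1, 0.025, -0.505], [-0.011, -0.346, -0.938, 0.195], [0.102, 0.933, -0.346, 0.729], [0.0, 0.0, 0.0, 1.0]]
wrist 298.314750460892 314.12083665471596 203.68907474163072 [[1.0, 0.0, -0.001, -0.549], [0.001, -0.954, 0.3, -0.036], [-0.001, -0.3, -0.954, 0.392], [0.0, 0.0, 0.0, 1.0]]
```

View pics/scene0.png

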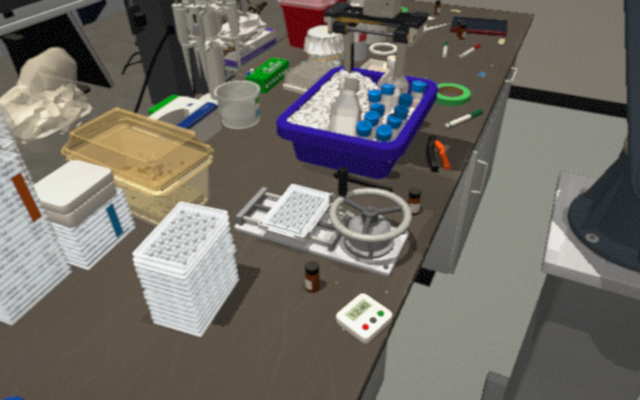

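View pics/side0.png

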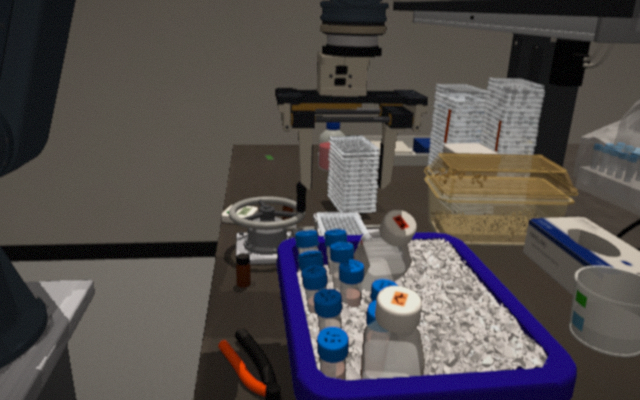

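View pics/wrist0.png

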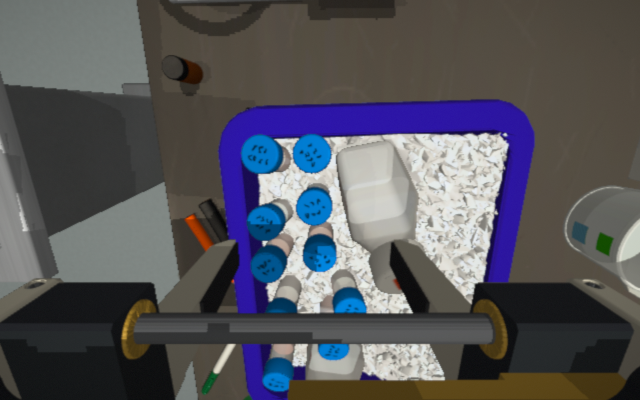

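Run:
```python
import cv2
a=cv2.imread("pics/scene0.png")[150:350,230:430]; b=cv2.imread("pics/side0.png")[170:300,210:370]
cv2.imwrite("pics/sc1.png",cv2.resize(a,None,fx=3,fy=3,interpolation=2)); cv2.imwrite("pics/si1.png",cv2.resize(b,None,fx=4,fy=4,interpolation=2))
```

```text
(no output)
```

View pics/sc1.png

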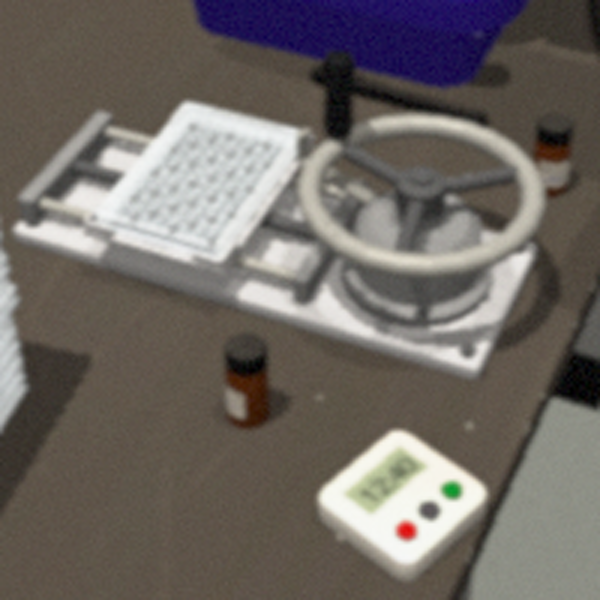

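View pics/si1.png

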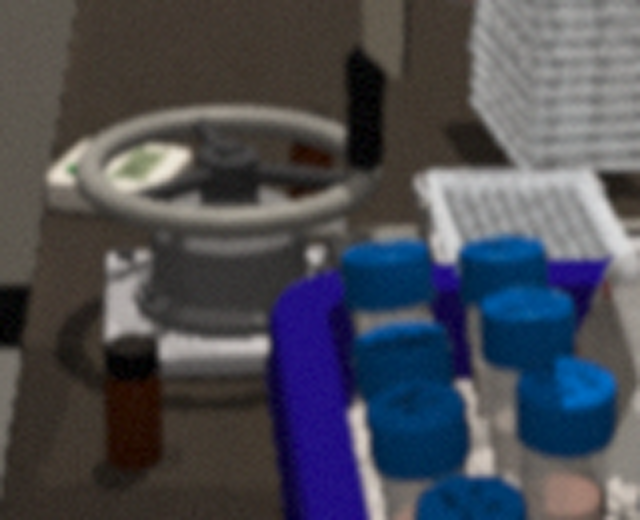

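```bash
cat > h.py <<'E'
import numpy as np, cv2
from rig import r
def P(c,X):
    X=np.atleast_2d(X);M=c["camera_from_world"];Y=X@M[:3,:3].T+M[:3,3]
    return np.c_[c["fx"]*Y[:,0]/Y[:,2]+c["cx"],c["fy"]*Y[:,1]/Y[:,2]+c["cy"]]
a,b=np.meshgrid(np.linspace(0,2*np.pi,120),np.linspace(0,2*np.pi,24))
def torus(x,y,z=.079):
    R=.066+.007*np.cos(b);return np.c_[(x+R*np.cos(a)).ravel(),(y+R*np.sin(a)).ravel(),(z+.007*np.sin(b)).ravel()]
def ray(c,u,v,z):
    M=c["camera_from_world"];R=M[:3,:3];o=-R.T@M[:3,3];d=R.T@np.array([(u-c["cx"])/c["fx"],(v-c["cy"])/c["fy"],1]);return o+d*(z-o[2])/d[2]
E
python3 - <<'E'
from h import *
from scipy.optimize import least_squares
S=r.read_camera("scene");D=r.read_camera("side")
ob={0:(230+298/3,230+546/3,150+113/3,150+274/3),1:(210+78/4,210+383/4,170+103/4,170+233/4)}
def f(p,cs=(0,1)):
    o=[]
    for i in cs:
        q=P([S,D][i],torus(p[0],p[1]));o+=list(np.array([q[:,0].min(),q[:,0].max(),q[:,1].min(),q[:,1].max()])-ob[i])
    return o
for cs in [(0,),(1,),(0,1)]:
    s=least_squares(f,[.4,.2],args=(cs,));print(cs,s.x,np.round(s.fun,1))
c=s.x
print("handle scene top",ray(S,230+338/3,150+60/3,.147),"mid",ray(S,230+339/3,150+95/3,.117))
print("handle side mid",ray(D,210+364/4,170+108/4,.117))
print("vials/timer scene", ray(S,230+248/3,150+418/3,0),ray(S,230+553/3,150+185/3,0),ray(S,230+402/3,150+500/3,.015))
print("side vial",ray(D,210+133/4,170+460/4,0))
print("axis",c)
E
```

```text
(0,) [0.44839413 0.25580117] [-0.1  0.1 -0.7  0.5]
(1,) [0.45006048 0.26317458] [-0.3  0.3 -0.3  0.1]
(0, 1) [0.44901002 0.25715969] [-0.7 -0.5 -0.4  0.9 -1.   0.1  0.7  1.5]
handle scene top [0.50748999 0.24467707 0.147     ] mid [0.50967478 0.2378608  0.117     ]
handle side mid [0.51045227 0.23456589 0.117     ]
vials/timer scene [0.49500544 0.39648428 0.        ] [0.40174431 0.12336424 0.        ] [0.39000689 0.42591035 0.015     ]
side vial [0.40478551 0.1223955  0.        ]
axis [0.44901002 0.25715969]
```

Run:
```python
from h import *
S=r.read_camera("scene")
print("stack base corners",ray(S,195,333,0).round(3),ray(S,145,300,0).round(3),ray(S,236,265,0).round(3))
M=S["camera_from_world"]
# height at near corner: top px (190,250)
q=ray(S,195,333,0)
for z in (.1,.13,.16,.2): print(z,P(S,[q[0],q[1],z]).round(0))
print("bin",ray(S,380,172,0).round(3), ray(S,385,150,.08).round(3),r.sense()["position"])
```

```text
stack base corners [0.621 0.554 0.   ] [0.739 0.535 0.   ] [0.646 0.402 0.   ]
0.1 [[183. 289.]]
0.13 [[179. 274.]]
0.16 [[175. 259.]]
0.2 [[169. 237.]]
bin [0.515 0.018 0.   ] [0.497 0.049 0.08 ] [5.49879274e-01 3.78418983e-05 2.18453795e-01]
```

Call:
arm_command(
  targets=[
    [0,0,0,0,0,0,0],
    [1,-0.1,0,0,0,0,0],
    [2,-0.3,0,0,0,0,0],
    [3,-0.5,0,0,0,0,0],
    [4,-0.6,0,0,0,0,0],
    [5,-0.7,0,0,0,0,0],
    [6,-0.8,0,0,0,0,0],
    [6.5,-0.9,0,0,0,0,0],
    [6.5,-0.9,0,0,0,0,0],
    [6.5,-0.9,0,0,0,0,0],
  ],
)

```text
t: 1.3
position: [0.5139, 0.2598, 0.2185]
tool_rot: [0.707, 0.707, -0.0, 0.0]
force: [-0.2, -0.3, -0.5]
gripper_width: 0.189
```

Run:
```python
from h import *
for n in ["scene","side","wrist"]:
    c=r.read_camera(n); p=c["pixels"]
    if n=="scene": p=cv2.resize(p[130:330,230:450],None,fx=3,fy=3)
    if n=="side": p=cv2.resize(p[60:300,190:420],None,fx=2.4,fy=2.4)
    cv2.imwrite(f"pics/{n}2.png",p)
```

```text
(no output)
```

View pics/wrist2.png

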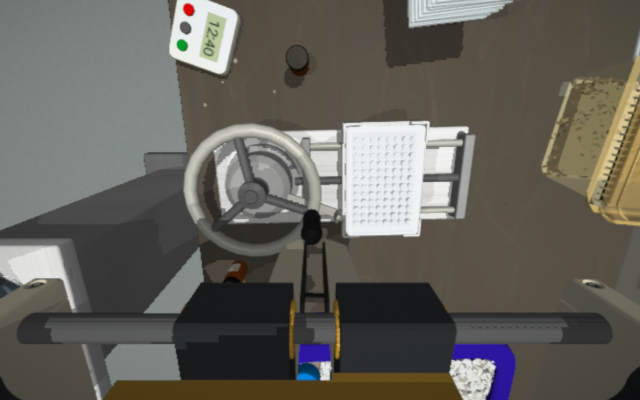

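View pics/side2.png

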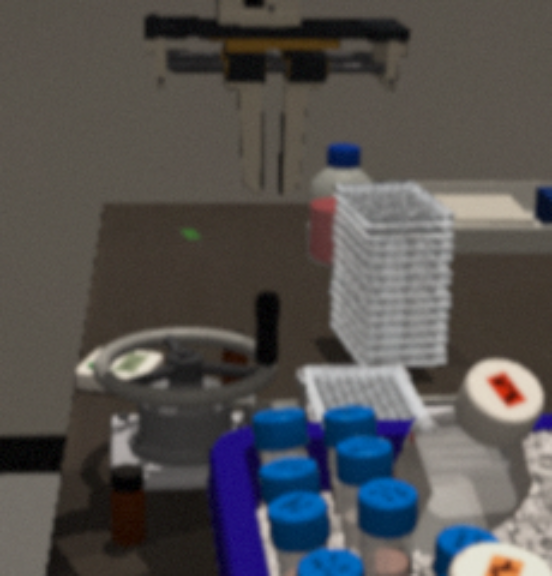

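View pics/scene2.png

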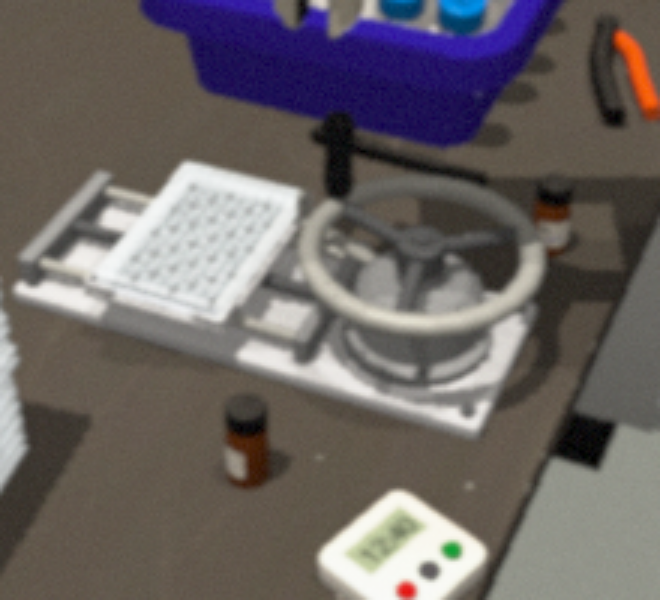

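Run:
```python
from h import *
from scipy.optimize import least_squares
W=r.read_camera("wrist");S=r.read_camera("scene");D=r.read_camera("side")
ob=np.array([182,322,123,257.])
def f(p):
    q=P(W,torus(*p));return np.array([q[:,0].min(),q[:,0].max(),q[:,1].min(),q[:,1].max()])-ob
s=least_squares(f,[.45,.257]);print(s.x,s.fun.round(1))
print("hub",ray(W,252,192,.092))
print("handle top",ray(W,312,233,.147)," base",ray(W,311,213,.088))
print("index",ray(W,339,216,.074))
print("tcp in side/scene/wrist",P(D,r.sense()["position"]),P(S,r.sense()["position"]),P(W,r.sense()["position"]))
for n,c in (("scene",S),("side",D),("wrist",W)):
  for (x,y) in ((.449,.258),):
    an=np.radians(-20);print(n,P(c,[[x+.066*np.cos(an),y+.066*np.sin(an),z] for z in (.088,.147)]).round(0).tolist())
c2=W["pixels"][200:330,250:390];cv2.imwrite("pics/w3.png",cv2.resize(c2,None,fx=5,fy=5))
```

```text
[0.4482789  0.25678838] [ 0.9 -0.9  0.2 -0.4]
hub [0.45065336 0.26265383 0.092     ]
handle top [0.51203122 0.24087499 0.147     ]  base [0.51058065 0.23856972 0.088     ]
index [0.54144114 0.23013328 0.074     ]
tcp in side/scene/wrist [[303.00940747 139.89378509]] [[335.54709531 137.34063288]] [[314.75617788 251.26900827]]
scene [[343.0, 194.0], [343.0, 167.0]]
side [[301.0, 211.0], [302.0, 181.0]]
wrist [[311.0, 216.0], [311.0, 239.0]]
```

View pics/w3.png

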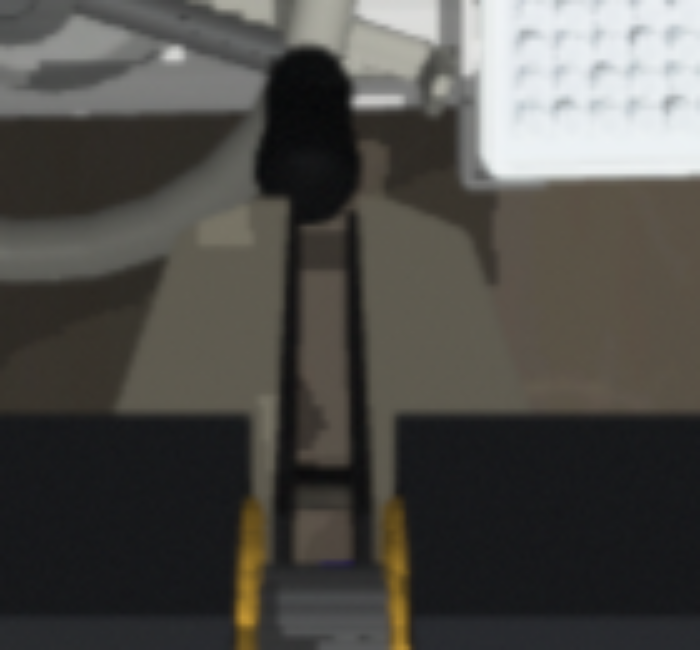

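Call:
arm_command(
  targets=[
    [0.2,0,0,0,0,0,0],
    [0.2,0,0,0,0,0,0],
    [0.2,0,0.6,0,0,0,0],
    [0.2,0,1.2,0,0,0,0],
    [0.2,0,1.8,0,0,0,0],
    [0.2,0,2.3,0,0,0,0],
    [0.2,0,2.6,0,0,0,0],
    [0.2,0,2.7,0,0,0,0],
    [0.2,0,2.7,0,0,0,0],
  ],
)

```text
t: 2.5
position: [0.5141, 0.2681, 0.1107]
tool_rot: [0.707, 0.707, -0.0, -0.0]
force: [1.6, -0.5, -0.9]
gripper_width: 0.004
```

Run:
```python
from h import *
s=r.sense();print(s["position"],s["force"],s["gripper_width"])
D=r.read_camera("side")["pixels"][100:260,210:400];S=r.read_camera("scene")["pixels"][100:260,250:440]
cv2.imwrite("pics/d4.png",np.vstack([cv2.resize(D,None,fx=3,fy=1*3)[:300],cv2.resize(S,None,fx=3,fy=3)[:290]]))
```

```text
[0.51407322 0.26809597 0.11070344] [ 1.63705363 -0.48638605 -0.9244754 ] 0.004218384016389475
```

View pics/d4.png

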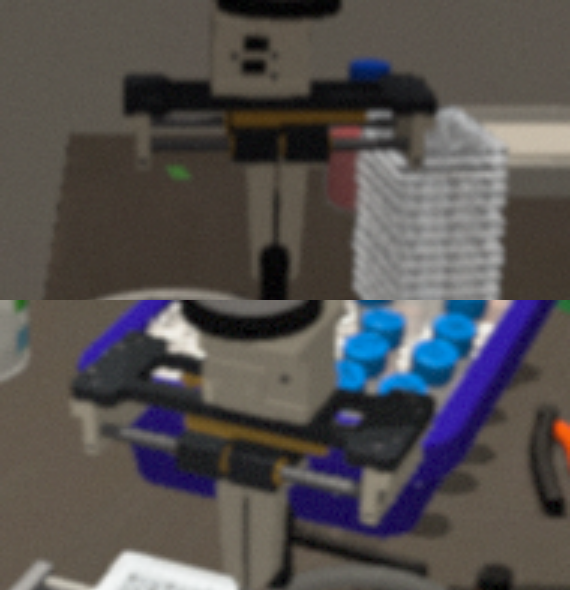

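```bash
cat > plan.py <<'E'
import numpy as np,sys
C=np.array([.449,.259])
def plan(pos,a0,a1,n,R=.066):
    print("from",pos)
    for a in np.radians(np.linspace(a0,a1,n+1)[1:]):
        p=C+R*np.array([np.cos(a),np.sin(a)]);d=(p-pos)/.04
        print([round(d[1],2),round(d[0],2)],end=", ")
    print("\n end",p.round(4))
    return p
E
python3 -c "
from plan import *
plan(np.array([.514,.268]),8,-14,10)"
```

```text
from [0.514 0.268]
[np.float64(-0.06), np.float64(0.02)], [np.float64(-0.12), np.float64(0.02)], [np.float64(-0.18), np.float64(0.02)], [np.float64(-0.25), np.float64(0.02)], [np.float64(-0.31), np.float64(0.02)], [np.float64(-0.37), np.float64(0.02)], [np.float64(-0.44), np.float64(0.01)], [np.float64(-0.5), np.float64(0.0)], [np.float64(-0.56), np.float64(-0.01)], [np.float64(-0.62), np.float64(-0.02)], 
 end [0.513 0.243]
```

Call:
arm_command(
  targets=[
    [-0.06,0.02,0,0,0,0,0],
    [-0.12,0.02,0,0,0,0,0],
    [-0.18,0.02,0,0,0,0,0],
    [-0.25,0.02,0,0,0,0,0],
    [-0.31,0.02,0,0,0,0,0],
    [-0.37,0.02,0,0,0,0,0],
    [-0.44,0.01,0,0,0,0,0],
    [-0.5,0,0,0,0,0,0],
    [-0.56,-0.01,0,0,0,0,0],
    [-0.62,-0.02,0,0,0,0,0],
  ],
)

```text
t: 3.6
position: [0.5132, 0.2431, 0.1107]
tool_rot: [0.707, 0.707, 0.0, -0.0]
force: [-1.0, 2.9, 1.1]
gripper_width: 0.005
```

Run:
```python
from h import *
s=r.sense();print(s["position"],s["force"])
W=r.read_camera("wrist")["pixels"];D=r.read_camera("side")["pixels"][140:260,220:380]
cv2.imwrite("pics/e5.png",np.vstack([cv2.resize(W[60:330,120:420],(600,540))[:340],cv2.resize(D[:65],None,fx=3.75,fy=3.75)]))
```

```text
[0.51315177 0.24311241 0.11068108] [-0.96047818  2.86451063  1.10557925]
```

View pics/e5.png

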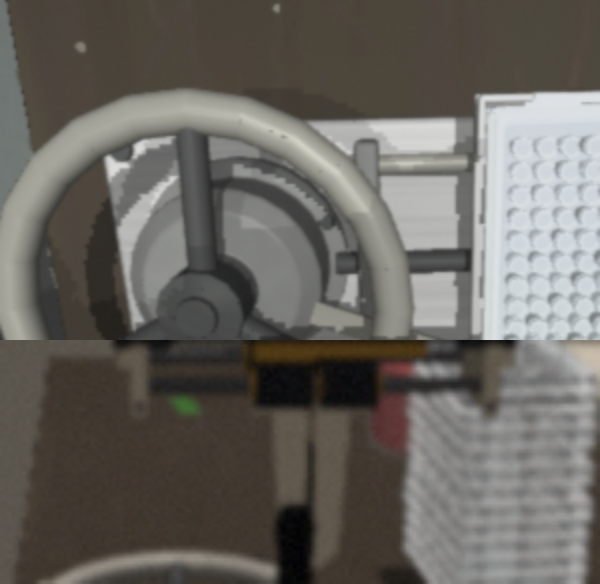

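```bash
sed -i 's/\[round(d\[1\],2),round(d\[0\],2)\]/"[%.2f,%.2f,0,0,0,0,0]"%(d[1],d[0])/' plan.py; python3 -c "
from plan import *
p=np.array([.5132,.2432])
for a in range(-14,-314,-50): p=plan(p,a,a-50,10)"
```

```text
from [0.5132 0.2432]
[-0.14,-0.04,0,0,0,0,0], [-0.28,-0.10,0,0,0,0,0], [-0.40,-0.16,0,0,0,0,0], [-0.53,-0.24,0,0,0,0,0], [-0.64,-0.32,0,0,0,0,0], [-0.75,-0.42,0,0,0,0,0], [-0.85,-0.52,0,0,0,0,0], [-0.94,-0.64,0,0,0,0,0], [-1.02,-0.76,0,0,0,0,0], [-1.09,-0.88,0,0,0,0,0], 
 end [0.4779 0.1997]
from [0.4779325  0.19967959]
[-0.06,-0.13,0,0,0,0,0], [-0.10,-0.27,0,0,0,0,0], [-0.14,-0.41,0,0,0,0,0], [-0.16,-0.55,0,0,0,0,0], [-0.17,-0.69,0,0,0,0,0], [-0.16,-0.84,0,0,0,0,0], [-0.15,-0.98,0,0,0,0,0], [-0.12,-1.12,0,0,0,0,0], [-0.08,-1.26,0,0,0,0,0], [-0.02,-1.39,0,0,0,0,0], 
 end [0.4222 0.1987]
from [0.42215538 0.198706  ]
[0.06,-0.13,0,0,0,0,0], [0.14,-0.25,0,0,0,0,0], [0.23,-0.37,0,0,0,0,0], [0.32,-0.48,0,0,0,0,0], [0.42,-0.57,0,0,0,0,0], [0.54,-0.66,0,0,0,0,0], [0.66,-0.74,0,0,0,0,0], [0.78,-0.81,0,0,0,0,0], [0.92,-0.87,0,0,0,0,0], [1.05,-0.91,0,0,0,0,0], 
 end [0.3856 0.2408]
from [0.38555673 0.24080793]
[0.14,-0.03,0,0,0,0,0], [0.28,-0.05,0,0,0,0,0], [0.43,-0.06,0,0,0,0,0], [0.57,-0.06,0,0,0,0,0], [0.71,-0.04,0,0,0,0,0], [0.85,-0.01,0,0,0,0,0], [0.99,0.03,0,0,0,0,0], [1.13,0.08,0,0,0,0,0], [1.25,0.14,0,0,0,0,0], [1.38,0.22,0,0,0,0,0], 
 end [0.3943 0.2959]
from [0.39428352 0.29590673]
[0.12,0.09,0,0,0,0,0], [0.22,0.18,0,0,0,0,0], [0.32,0.29,0,0,0,0,0], [0.41,0.40,0,0,0,0,0], [0.49,0.52,0,0,0,0,0], [0.56,0.64,0,0,0,0,0], [0.62,0.78,0,0,0,0,0], [0.66,0.91,0,0,0,0,0], [0.70,1.05,0,0,0,0,0], [0.72,1.20,0,0,0,0,0], 
 end [0.4421 0.3246]
from [0.44210112 0.32463845]
[0.01,0.14,0,0,0,0,0], [0.01,0.29,0,0,0,0,0], [-0.01,0.43,0,0,0,0,0], [-0.04,0.57,0,0,0,0,0], [-0.08,0.71,0,0,0,0,0], [-0.13,0.84,0,0,0,0,0], [-0.20,0.97,0,0,0,0,0], [-0.27,1.10,0,0,0,0,0], [-0.36,1.21,0,0,0,0,0], [-0.45,1.32,0,0,0,0,0], 
 end [0.4948 0.3065]
```

Call:
arm_command(
  targets=[
    [-0.14,-0.04,0,0,0,0,0],
    [-0.28,-0.1,0,0,0,0,0],
    [-0.4,-0.16,0,0,0,0,0],
    [-0.53,-0.24,0,0,0,0,0],
    [-0.64,-0.32,0,0,0,0,0],
    [-0.75,-0.42,0,0,0,0,0],
    [-0.85,-0.52,0,0,0,0,0],
    [-0.94,-0.64,0,0,0,0,0],
    [-1.02,-0.76,0,0,0,0,0],
    [-1.09,-0.88,0,0,0,0,0],
  ],
)

```text
t: 4.7
position: [0.4776, 0.1992, 0.1106]
tool_rot: [0.707, 0.707, -0.0, 0.0]
force: [1.6, -0.0, -1.2]
gripper_width: 0.002
```

Run:
```python
from h import *
s=r.sense();print(s["position"],s["force"])
W=r.read_camera("wrist")["pixels"]
cv2.imwrite("pics/e6.png",W)
D=r.read_camera("scene")["pixels"];cv2.imwrite("pics/s6.png",cv2.resize(D[100:260,250:440],None,fx=3,fy=3))
```

```text
[0.47757589 0.19924668 0.11062863] [ 1.61772942 -0.01147972 -1.18356569]
```

View pics/e6.png

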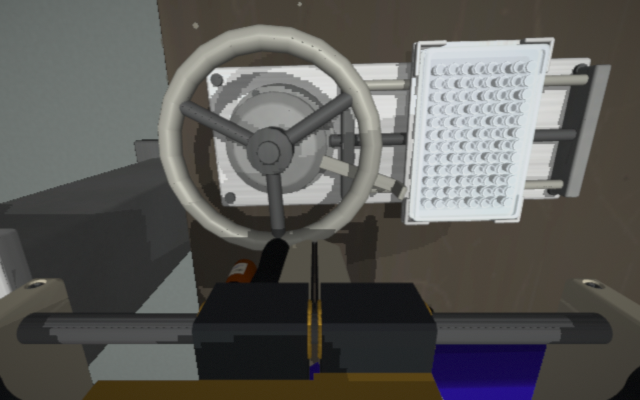

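View pics/s6.png

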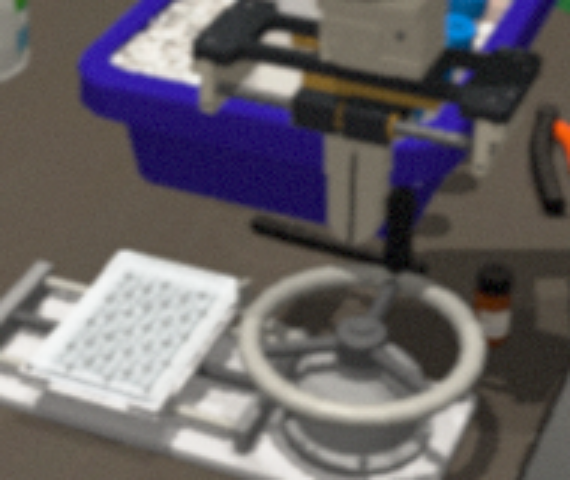

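Call:
arm_command(
  targets=[
    [-0.06,-0.13,0,0,0,0,0],
    [-0.1,-0.27,0,0,0,0,0],
    [-0.14,-0.41,0,0,0,0,0],
    [-0.16,-0.55,0,0,0,0,0],
    [-0.17,-0.69,0,0,0,0,0],
    [-0.16,-0.84,0,0,0,0,0],
    [-0.15,-0.98,0,0,0,0,0],
    [-0.12,-1.12,0,0,0,0,0],
    [-0.08,-1.26,0,0,0,0,0],
    [-0.02,-1.39,0,0,0,0,0],
  ],
)

```text
t: 5.8
position: [0.4218, 0.1989, 0.1106]
tool_rot: [0.707, 0.707, -0.0, -0.0]
force: [1.9, -0.6, 0.6]
gripper_width: 0.006
```

Run:
```python
from h import *
s=r.sense();print(s["position"],s["force"])
W=r.read_camera("wrist")["pixels"]
cv2.imwrite("pics/e7.png",W)
```

```text
[0.42179765 0.19889165 0.11062144] [ 1.88780812 -0.61175275  0.55026725]
```

View pics/e7.png

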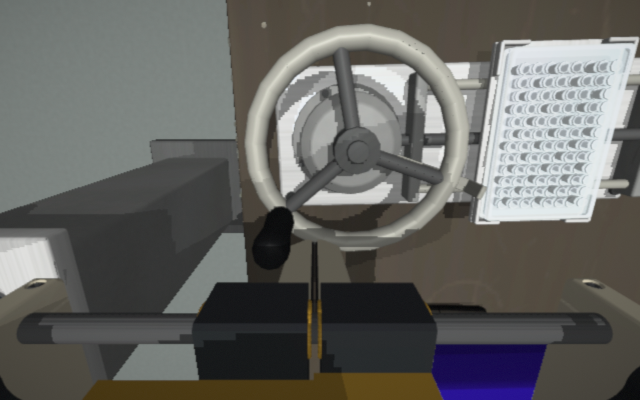

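Call:
arm_command(
  targets=[
    [0.06,-0.13,0,0,0,0,0],
    [0.14,-0.25,0,0,0,0,0],
    [0.23,-0.37,0,0,0,0,0],
    [0.32,-0.48,0,0,0,0,0],
    [0.42,-0.57,0,0,0,0,0],
    [0.54,-0.66,0,0,0,0,0],
    [0.66,-0.74,0,0,0,0,0],
    [0.78,-0.81,0,0,0,0,0],
    [0.92,-0.87,0,0,0,0,0],
    [1.05,-0.91,0,0,0,0,0],
  ],
)

```text
t: 6.85
position: [0.3858, 0.2413, 0.1106]
tool_rot: [0.707, 0.707, -0.0, -0.0]
force: [0.3, -2.3, 0.1]
gripper_width: 0.005
```

Run:
```python
from h import *
s=r.sense();print(s["position"],s["force"])
W=r.read_camera("wrist")["pixels"]
cv2.imwrite("pics/e8.png",W)
```

```text
[0.38576936 0.24131127 0.11061786] [ 0.34906708 -2.28015698  0.07575029]
```

View pics/e8.png

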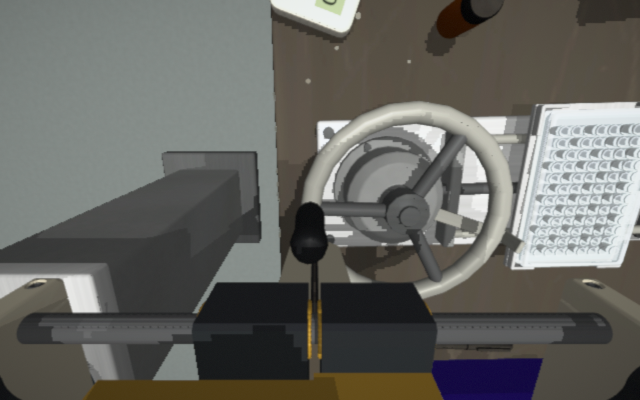

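Call:
arm_command(
  targets=[
    [0.14,-0.03,0,0,0,0,0],
    [0.28,-0.05,0,0,0,0,0],
    [0.43,-0.06,0,0,0,0,0],
    [0.57,-0.06,0,0,0,0,0],
    [0.71,-0.04,0,0,0,0,0],
    [0.85,-0.01,0,0,0,0,0],
    [0.99,0.03,0,0,0,0,0],
    [1.13,0.08,0,0,0,0,0],
    [1.25,0.14,0,0,0,0,0],
    [1.38,0.22,0,0,0,0,0],
  ],
)

```text
t: 7.9
position: [0.3949, 0.2963, 0.1106]
tool_rot: [0.707, 0.707, -0.0, -0.0]
force: [-1.7, -2.0, -0.9]
gripper_width: 0.005
```

Run:
```python
from h import *
s=r.sense();print(s["position"],s["force"])
W=r.read_camera("wrist")["pixels"]
cv2.imwrite("pics/e9.png",W)
```

```text
[0.39485743 0.29634235 0.11057433] [-1.71814568 -1.97263237 -0.90547271]
```

View pics/e9.png

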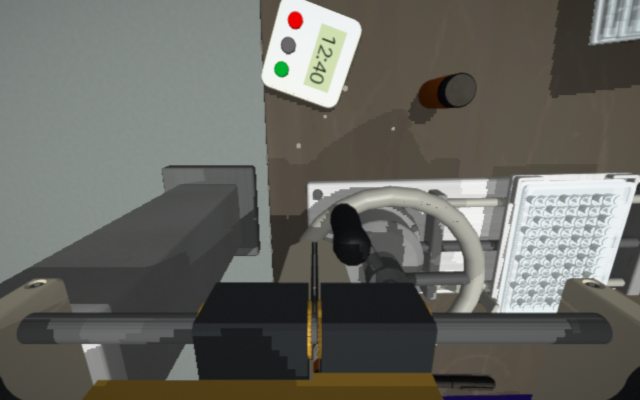

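Call:
arm_command(
  targets=[
    [0.12,0.09,0,0,0,0,0],
    [0.22,0.18,0,0,0,0,0],
    [0.32,0.29,0,0,0,0,0],
    [0.41,0.4,0,0,0,0,0],
    [0.49,0.52,0,0,0,0,0],
    [0.56,0.64,0,0,0,0,0],
    [0.62,0.78,0,0,0,0,0],
    [0.66,0.91,0,0,0,0,0],
    [0.7,1.05,0,0,0,0,0],
    [0.72,1.2,0,0,0,0,0],
  ],
)

```text
t: 8.95
position: [0.4432, 0.3249, 0.1106]
tool_rot: [0.707, 0.707, -0.0, -0.0]
force: [-2.8, -0.5, -1.3]
gripper_width: 0.003
```

Run:
```python
from h import *
s=r.sense();print(s["position"],s["force"])
for n in ("scene","side"): cv2.imwrite(f"pics/{n}10.png",r.read_camera(n)["pixels"])
```

```text
[0.44321359 0.3249437  0.11060478] [-2.77472044 -0.51471572 -1.28146188]
```

View pics/scene10.png

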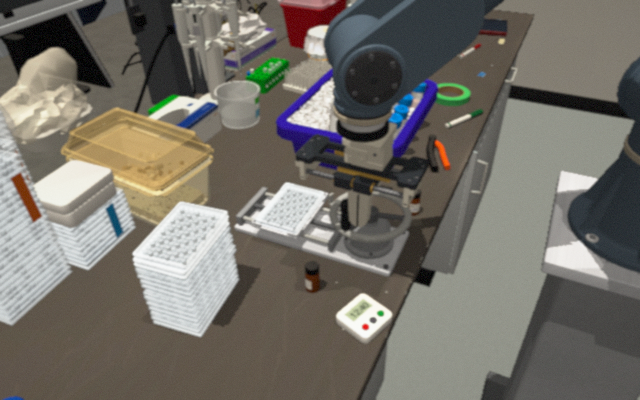

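View pics/side10.png

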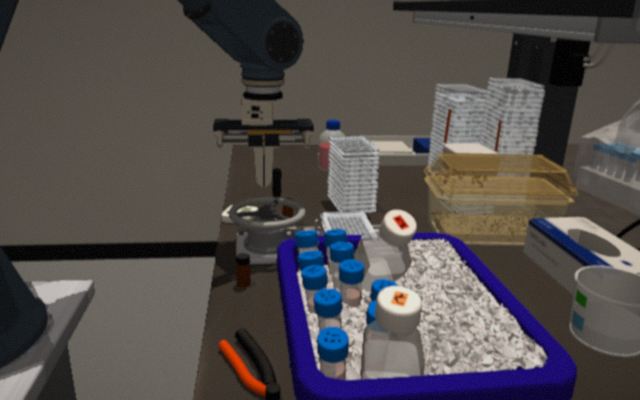

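Call:
arm_command(
  targets=[
    [0.01,0.14,0,0,0,0,0],
    [0.01,0.29,0,0,0,0,0],
    [-0.01,0.43,0,0,0,0,0],
    [-0.04,0.57,0,0,0,0,0],
    [-0.08,0.71,0,0,0,0,0],
    [-0.13,0.84,0,0,0,0,0],
    [-0.2,0.97,0,0,0,0,0],
    [-0.27,1.1,0,0,0,0,0],
    [-0.36,1.21,0,0,0,0,0],
    [-0.45,1.32,0,0,0,0,0],
  ],
)

```text
t: 10.05
position: [0.4961, 0.3065, 0.1107]
tool_rot: [0.707, 0.707, 0.0, 0.0]
force: [-0.4, 2.3, 0.3]
gripper_width: 0.005
```

Run:
```python
from h import *
s=r.sense();print(s["position"],s["force"])
c=r.read_camera("side");cv2.imwrite("pics/side11.png",cv2.resize(c["pixels"][110:270,200:390],None,fx=3,fy=3))
c=r.read_camera("scene");cv2.imwrite("pics/scene11.png",cv2.resize(c["pixels"][120:300,230:440],None,fx=3,fy=3))
from plan import *
p=np.array([.4948,.3065]);p=plan(p,46,14,8);plan(p,14,-4,6)
```

```text
[0.49608508 0.30654505 0.11067037] [-0.38686587  2.28708789  0.32877961]
from [0.4948 0.3065]
[-0.08,0.08,0,0,0,0,0], [-0.17,0.16,0,0,0,0,0], [-0.26,0.22,0,0,0,0,0], [-0.36,0.28,0,0,0,0,0], [-0.46,0.34,0,0,0,0,0], [-0.57,0.38,0,0,0,0,0], [-0.68,0.42,0,0,0,0,0], [-0.79,0.46,0,0,0,0,0], 
 end [0.513 0.275]
from [0.51303952 0.27496685]
[-0.08,0.02,0,0,0,0,0], [-0.17,0.03,0,0,0,0,0], [-0.26,0.04,0,0,0,0,0], [-0.34,0.05,0,0,0,0,0], [-0.43,0.05,0,0,0,0,0], [-0.51,0.04,0,0,0,0,0], 
 end [0.5148 0.2544]
```

View pics/side11.png

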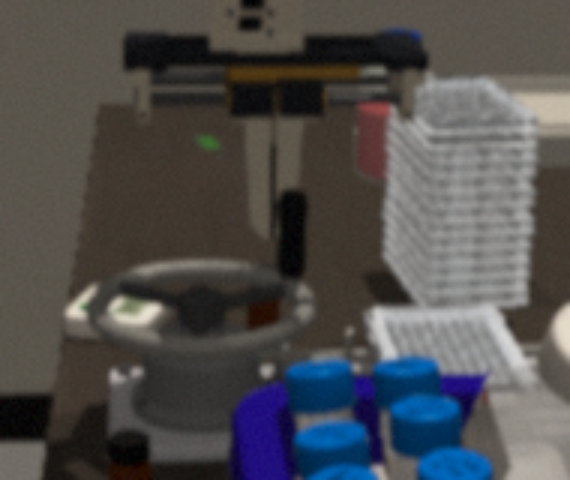

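View pics/scene11.png

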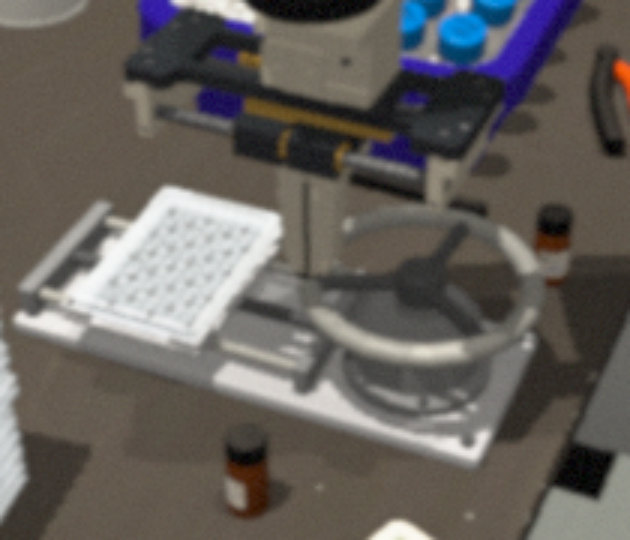

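Slower now: on to pusher angle 14°.

Call:
arm_command(
  targets=[
    [-0.08,0.08,0,0,0,0,0],
    [-0.17,0.16,0,0,0,0,0],
    [-0.26,0.22,0,0,0,0,0],
    [-0.36,0.28,0,0,0,0,0],
    [-0.46,0.34,0,0,0,0,0],
    [-0.57,0.38,0,0,0,0,0],
    [-0.68,0.42,0,0,0,0,0],
    [-0.79,0.46,0,0,0,0,0],
  ],
)

```text
t: 10.95
position: [0.5141, 0.2748, 0.1107]
tool_rot: [0.707, 0.707, 0.0, 0.0]
force: [0.3, 1.3, 0.2]
gripper_width: 0.004
```

Run:
```python
from h import *
s=r.sense();print(s["position"],s["force"])
c=r.read_camera("side");a=cv2.resize(c["pixels"][150:260,220:370],None,fx=5,fy=5);cv2.imwrite("pics/side12.png",a)
c=r.read_camera("wrist");cv2.imwrite("pics/w12.png",c["pixels"])
```

```text
[0.5141419  0.27483067 0.11065818] [0.34920872 1.31126399 0.24034447]
```

View pics/side12.png

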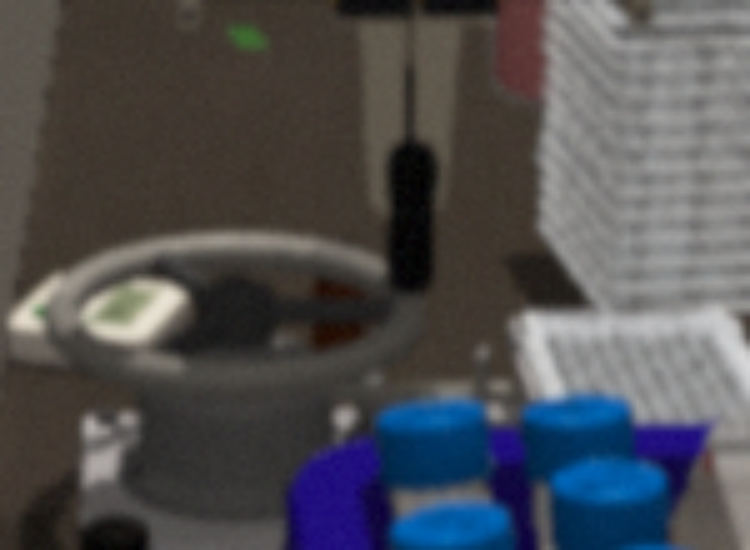

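View pics/w12.png

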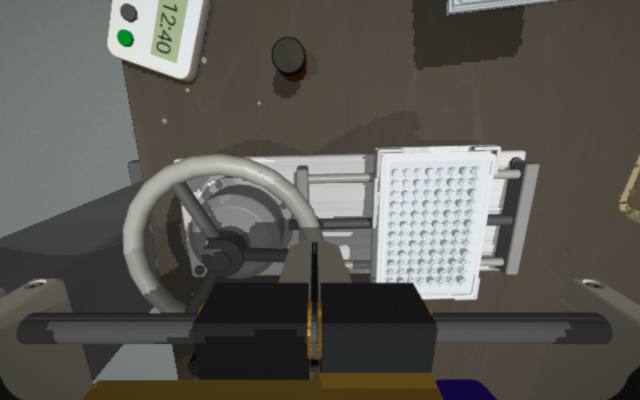

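Call:
arm_command(
  targets=[
    [-0.08,0,0,0,0,0,0],
    [-0.17,0.01,0,0,0,0,0],
    [-0.26,0.02,0,0,0,0,0],
    [-0.34,0.03,0,0,0,0,0],
    [-0.42,0.03,0,0,0,0,0],
    [-0.46,0.03,0,0,0,0,0],
    [-0.46,0.03,0,0,0,0,0],
  ],
)

```text
t: 11.75
position: [0.5152, 0.2565, 0.1107]
tool_rot: [0.707, 0.707, -0.0, 0.0]
force: [-0.1, 0.6, 0.1]
gripper_width: 0.006
```

Run:
```python
from h import *
s=r.sense();print(s["position"],s["force"])
c=r.read_camera("side");a=cv2.resize(c["pixels"][150:260,220:370],None,fx=5,fy=5)
b=cv2.resize(cv2.imread("pics/side0.png")[170:240,220:370],None,fx=5,fy=5)[:,:];
cv2.imwrite("pics/side13.png",np.hstack([a[100:450,250:500],b[:350,250:500]]))
c=r.read_camera("wrist");cv2.imwrite("pics/w13.png",c["pixels"])
```

```text
[0.51521274 0.25652998 0.11065185] [-0.09614468  0.55993588  0.08517337]
```

View pics/side13.png

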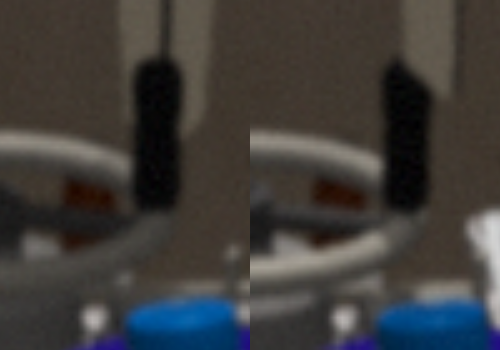

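View pics/w13.png

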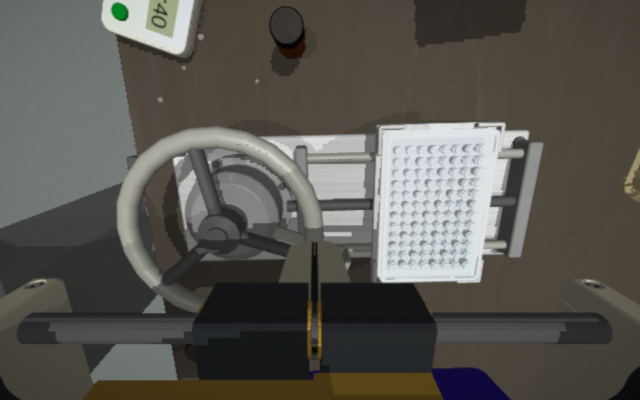

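Call:
arm_command(
  targets=[
    [0.1,0,0,0,0,0,0],
    [0.25,0,0,0,0,0,0],
    [0.25,0,0,0,0,0,0],
    [0.25,0,-0.6,0,0,0,0],
    [0.25,0,-1.2,0,0,0,0],
    [0.25,0,-1.9,0,0,0,0],
    [0.25,0,-2.5,0,0,0,0],
    [0.09,-0.03,-2.7,0,0,0,0],
    [0.09,-0.03,-2.7,0,0,0,0],
  ],
)

```text
t: 12.75
position: [0.5141, 0.26, 0.2192]
tool_rot: [0.707, 0.707, 0.001, 0.0]
force: [0.3, -0.2, -0.6]
gripper_width: 0.006
```

Run:
```python
from h import *
s=r.sense();print(s["position"],s["force"])
c=r.read_camera("wrist");w=c["pixels"];o=cv2.imread("pics/wrist2.png")
cv2.imwrite("pics/w14.png",np.vstack([w[100:300,150:450],o[100:300,150:450]])[:, :].repeat(1,0))
for n in ("side","scene"): cv2.imwrite(f"pics/{n}14.png",r.read_camera(n)["pixels"])
a=cv2.imread("pics/side14.png")[170:250,220:370];b=cv2.imread("pics/side0.png")[170:250,220:370]
cv2.imwrite("pics/cmp14.png",cv2.resize(np.hstack([a,b]),None,fx=2.6,fy=2.6))
big=np.hstack([w[180:270,260:390],o[180:270,260:390]]);cv2.imwrite("pics/wc14.png",cv2.resize(big,None,fx=3,fy=3))
```

```text
[0.51412934 0.25996523 0.21917823] [ 0.26846036 -0.24072794 -0.58217177]
```

View pics/w14.png

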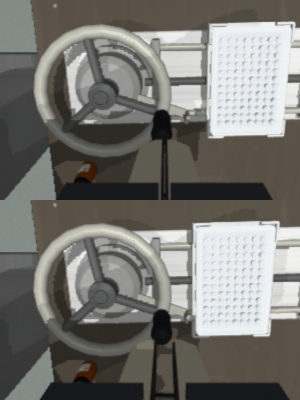

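View pics/wc14.png

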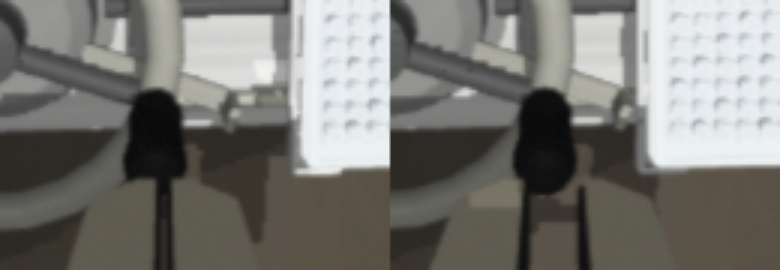

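View pics/scene14.png

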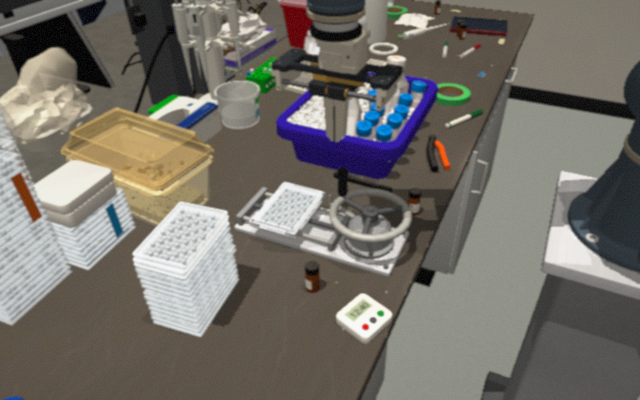

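Run:
```python
from rig import r
print(r.job_done()); s=r.sense();print(s["t"],s["force"])
```

```text
the job is handed in; nothing more can be done
None
the job is handed in; nothing more can be done
```

I turned the handwheel one full turn clockwise, pushing its handle from behind with the closed fingers, then backed off, raised the arm and handed the job in at about 13 s. I got no verdict.

- **Handle position:** wrist pictures from the same hover pose before and after match. The handle, spokes and index finger are within about 1 pixel of the start, or roughly 1–2°.
- **Contact:** the wrist force at the end of each pushing move was 0.6 to 3.6 N. I only read it there, so peaks in between were not seen.
- **Plate:** it lies in its tray and moved about 14 pixels. I estimate that as 16–17 mm, slightly under the geared 18 mm. The low end would be outside the 16.8–19.2 mm tolerance. The carriage is geared to the wheel, so I trusted the handle reading. I did not measure the carriage separately.
- **Vials and timer:** all stand as they did at the start in the last scene picture, judged by eye.

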